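# Close a sample jar into its dowelled carrier and hold it shut

### The job

Pack the short sample jar into its two-part carrier: stand it upright in the middle of the round sprung seat of the lower half and let go of it, then lower the upper half over it onto the two dowels and press it down against the spring until the two halves meet. Finish while still holding the upper half firmly pressed shut: do not let go, or the spring opens it again. Keep the jar upright all the way, and leave the other jars, the cups, the dish and the pot where they stand.

Things in the scene. Friction and masses are not known exactly. Their poses are not given: they have to be found in the camera images.
- base: lower half of a two-part sample-jar carrier, fixed to the bench: grey plastic block 84 (x) by 136 (y) by 22 mm high, with two upright dowels and between them a round sprung seat. Origin at the centre of its underside, on the bench; z up, y along the line of dowels. Yaw varies
- base_face (a point): centre of the lower half's flat top face, 22 mm above the bench; axes as base. The two steel dowels stand on this face at y = +46 and -46 mm (x = 0): 12 mm in diameter, 27 mm high, tapering to 5 mm over their last 7 mm
- seat (a joint): sprung travel of the seat, m: 0 at rest (up), grows as it is pressed down, stop at 0.008. It takes 10 N to start moving and 1 N more per mm, so neither the jar nor the jar and upper half together move it by their weight
- seat_top (a point): centre of the flat top of the seat, a bare aluminium disc 48 mm in diameter, at rest 10 mm above the lower half's top face (32 mm above the bench)
- cover: upper half of the carrier, loose: grey plastic shell 72 (x) by 124 (y) by 62 mm high plus a grip bar on top, about 0.3 kg, standing on its open rim. Origin at the centre of its underside, z up. Open below: a square chamber 56 by 56 mm, 54 mm high, and round 14 mm holes for the dowels at y = +46 and -46 mm. It fits either way round (half a turn is the same)
- cover_grip (a point): middle of the grip bar on the upper half's top, 78 mm above its origin; the bar is 18 mm thick (x), 50 mm long (y), and rises from 62 to 93 mm above the origin. Over the jar the upper half rests with the halves 6 mm apart; about 12 N of push brings the halves together (its origin then on base_face, seat 6 mm down), 15 to 20 N holds them firmly
- jar: the one short jar: closed clear glass jar with a metal lid, 40 mm in diameter, 50 mm high, about 0.12 kg, standing on the bench. Origin at the centre of its underside, z up
- pot: bystander: terracotta seedling pot, 68 mm wide, 55 mm high; loose, standing on the bench; origin at the centre of its underside
- dish: bystander: flat closed glass dish, 60 mm wide, 16 mm high; loose, standing on the bench; origin at the centre of its underside
- cup1: bystander: white paper cup, 74 mm wide at the rim, 85 mm high; loose, standing on the bench; origin at the centre of its underside
- cup2: bystander: white paper cup like cup1; loose, standing on the bench; origin at the centre of its underside
- cup3: bystander: white paper cup like cup1; loose, standing on the bench; origin at the centre of its underside
- tall1: bystander: tall closed glass jar, 60 mm wide, 95 mm high; loose, standing on the bench; origin at the centre of its underside
- tall2: bystander: tall closed glass jar like tall1; loose, standing on the bench; origin at the centre of its underside

How it is judged:
By the outcome, as a careful person would: the job done as asked, in the order asked, and still so for the second after the job is handed in, while the arm keeps its last pose, push and grip.
It also fails if it takes over 72 s, if anything falls off the work surface, if the arm or the gripper's body presses on something with over 40 N, if the wrist force passes 120 N, or if a joint passes its speed limit or range.

### The arm

A 6-joint arm with a two-finger parallel gripper is mounted at the origin on the work surface. World frame = base frame: x ahead of the robot, y to its left, z up, the work surface at z = 0. Lengths are in m, angles in rad, forces in N, time in s.
With the tool pointing down it reaches from about 0.4 to 0.825 m from the base axis. Payload 7 kg.
Tool frame: the origin (TCP) lies midway between the tips of the shut fingers; the grasp point (between the pads) lies 19 mm behind it; z points along the fingers, y is the line along which they close (so a half turn about z gives the same grasp; the last joint's range is limited). The gripper opens to 85 mm and grips with 20 to 120 N. Pads are 22 mm wide; open, the fingers measure 114 mm over their backs; the gripper's body (76 mm by 85 mm) begins 54 mm behind the grasp point. The pads swing forward as they close: fully open they stand 13 mm farther back than shut.
Start: joints at [1.569, 0.359, 0.012, 0, -1.224, -0.288], TCP at [0.193, 0.647, 0.231] pointing down, gripper open.
Joint ranges: [-3.07, 3.07], [-1.43, 2.12], [-1.02, 1.25], [-3.03, 1.67], [-3.05, -0], [-3.03, 3.03]. Speed limits (rad/s): [2.39, 2.39, 3.01, 3.14, 3.14, 3.14].

### API

Orientations are given as a rotation vector (axis times angle).
In Python, from rig import ctrl, imaging, ticket, probe_bus gives the robot as it stands (ctrl), with the cameras (imaging), the job (ticket) and the readings (probe_bus).
- The arm moves only by the shell command python3 inch.py [OPENING] [FORCE], which reads ROWS from standard input. ROWS is a JSON list that holds a single list of rows (three levels of brackets), with 1 to 5 rows, each of 4 numbers: dx, dy, dz in shares of the most that a row can go, 1 being 50 mm, then a turn about the tool's z in fractions of the full range, 1 being 180 degrees; each row shifts and turns the commanded pose from where the row before left it, along the tool's axes as they then stand; what a row does not reach is not made up. A row lasts 1/10 s, in which the tool goes at most 0.05 m and 0.15 rad, less where a joint would pass 70% of its speed; a pose out of reach is approached as far as the arm can. OPENING is the finger opening in m, set as the command begins (- or left out keeps the last). The fingers move at their own pace and stop on an object; FORCE is the grip in N (left out, the last holds). Time passes only in rows, so rows that do not move let the fingers close. It prints the time, the measured TCP pose, the force, the opening and the grip force at its end. No shift or turn number may pass 1 either way. Input that does not fit is refused with a message, and nothing moves.
- probe_bus.read_state(): the state, without advancing time (a new reading comes with each control period).
- imaging.camera(name): name is "scene" or "top" or "wrist"; returns the picture (420x560x3 uint8, blue, green, red); there is no depth.
- imaging.camera_model(name): a dict with "fov_y" (degrees; the focal length in pixels is half the picture's height over the tangent of half this angle, whatever the lens; pixels are square), "cx", "cy" (the principal point, pixels), "R" (3x3) and "t" (3): a world point X has camera coordinates R X + t; the wrist camera has in their place "mount" (4x4, takes a point from camera to tool coordinates, whose origin is the TCP and whose axes are the flange's). Camera axes: x right, y down, z forward; pixel columns grow to the right and rows downward; lengths in m; the calibration is good to about 2 mm. A picture is of the moment at which its call begins: read the wrist's pose just before it. camera_model takes no time and is no camera call.
- ticket.hand_in(): hands the job in; it is judged then, once.
The state is a dict: "time": time; "q": joint angles; "dq": joint speeds; "joint_efforts": joint torques, N m; "tcp_pos": TCP position; "tcp_rot": TCP orientation; "ft_force": force on the tool from outside, world axes, zero at the start; "moment": the same for the moment, N m; "gripper_width": finger opening in m; "grasp_force": force on a finger pad.
Only numpy, scipy, OpenCV 4.12 (cv2) and the standard library are available. Lean on these libraries where they do the work, as an engineer would, in place of code of your own. Each camera call takes 0.05 s, during which the arm holds its last target. There are 200 camera calls.

## Working session

There is one attempt and no reset: what is moved stays moved. The work goes in short steps, Python scripts to look and compute and a shell command to move; the robot and the scene stay as the last step left them, time stands still between calls to the robot, and variables do not carry over. Pictures are saved under pics/ and viewed, at most 12 in all, crops included, and the job is handed in when it is done.

```bash
ls; mkdir -p pics; python3 - <<'E'
from rig import ctrl, imaging, ticket, probe_bus
import cv2
for n in("scene","top","wrist"):
    s=probe_bus.read_state(); cv2.imwrite(f"pics/{n}0.png",imaging.camera(n)); m=imaging.camera_model(n); print(n,m)
print(s)
E
```

```text
inch.py
pics
rig.py
scene {'fov_y': 51.068080268120504, 'cx': 276.02755781953465, 'cy': 209.513032484673, 'R': array([[-0.74497808,  0.666849  , -0.01789067],
       [ 0.48351477,  0.52129876, -0.70317926],
       [-0.459588  , -0.53250354, -0.71078749]]), 't': array([ 0.45195335, -0.22704927,  1.35844782])}
top {'fov_y': 53.289195175142844, 'cx': 280.8096064110374, 'cy': 211.17464523691442, 'R': array([[ 0.01862737, -0.99981516, -0.00476182],
       [-0.99118969, -0.0178416 , -0.13124283],
       [ 0.13113361,  0.00716458, -0.99133881]]), 't': array([0.00629045, 0.60884255, 0.9101152 ])}
wrist {'fov_y': 61.36856555783423, 'cx': 281.05462015727704, 'cy': 209.33441831229842, 'mount': array([[ 2.65713737e-04, -9.64774872e-01, -2.63076750e-01,
         6.63141668e-02],
       [ 9.99999942e-01,  3.12997599e-04, -1.37824784e-04,
        -6.87142257e-04],
       [ 2.15312280e-04, -2.63076698e-01,  9.64774898e-01,
        -1.43046309e-01],
       [ 0.00000000e+00,  0.00000000e+00,  0.00000000e+00,
         1.00000000e+00]])}
{'time': 0.1, 'q': array([ 1.56908785e+00,  3.59341541e-01,  1.11545731e-02, -2.99729197e-04,
       -1.22410592e+00, -2.88102993e-01]), 'dq': array([-0.00010642, -0.00109628,  0.00279135,  0.00158693,  0.00127741,
        0.00146143]), 'joint_efforts': array([-1.35160633e-03, -5.84763515e+01,  2.94103986e+01,  6.95450798e+00,
       -3.28004586e-03,  3.63671290e-06]), 'tcp_pos': array([0.19279946, 0.64643136, 0.23044375]), 'tcp_rot': array([ 3.10713860e+00, -4.53582178e-01, -1.02623714e-04]), 'ft_force': array([-0.25610677,  0.06711517,  0.38498567]), 'moment': array([0.01374462, 0.01307579, 0.02195514]), 'grasp_force': 0.0, 'gripper_width': 0.08537775249552533}
```

View pics/top0.png

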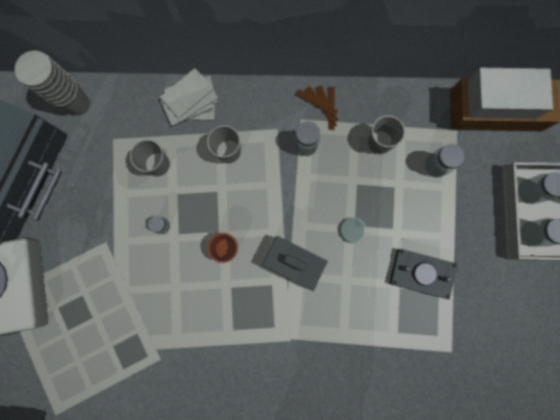

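View pics/scene0.png

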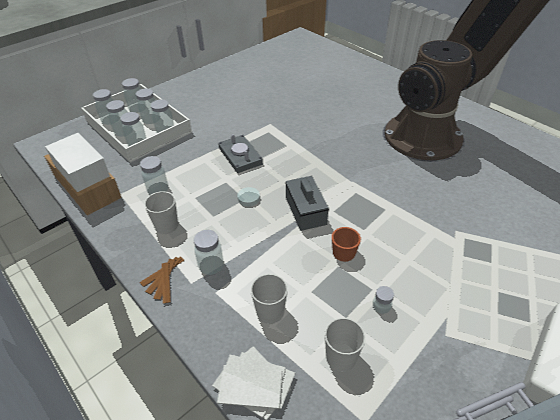

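Top view: jar at (157,225), cover (290,262), base with seat (425,273), pot (223,248), dish (352,230). Scene view: jar (384,297), cover (307,200), base (240,153).

```bash
cat > h.py <<'E'
import numpy as np, cv2
from scipy.spatial.transform import Rotation as Rot
from rig import ctrl, imaging, ticket, probe_bus
def ray(name,uv,s=None):
    m=imaging.camera_model(name); f=210/np.tan(np.radians(m["fov_y"]/2))
    d=np.array([(uv[0]-m["cx"])/f,(uv[1]-m["cy"])/f,1.])
    if name=="wrist":
        Rw=Rot.from_rotvec(s["tcp_rot"]).as_matrix(); M=m["mount"]
        return s["tcp_pos"]+Rw@M[:3,3], Rw@M[:3,:3]@d
    R=m["R"]; return -R.T@m["t"], R.T@d
def onz(name,uv,z,s=None):
    o,d=ray(name,uv,s); return o+d*(z-o[2])/d[2]
def dist_in_tool(s,p):
    return Rot.from_rotvec(s["tcp_rot"]).as_matrix().T@(np.array(p)-s["tcp_pos"])
def blobs(mask,amin):
    cs,_=cv2.findContours(mask.astype(np.uint8),cv2.RETR_EXTERNAL,cv2.CHAIN_APPROX_NONE)
    return [c for c in cs if cv2.contourArea(c)>amin]
E
python3 - <<'E'
from h import *
t=cv2.imread("pics/top0.png")
for z,uv,n in((.05,(157,225),"jar"),(.06,(290,262),"cover"),(.032,(425,273),"base"),(.05,(223,248),"pot"),(.016,(352,230),"dish"),(.085,(147,156),"c1"),(.085,(224,142),"c2")): print(n,onz("top",uv,z))
print("jar by scene lid",onz("scene",(384,292),.05))
crop=lambda x,y:cv2.resize(t[y-40:y+40,x-45:x+45],None,fx=4.4,fy=3.7*4.4/3.7,interpolation=cv2.INTER_CUBIC)
a=np.hstack([crop(290,262),crop(425,273)]); print(a.shape)
cv2.imwrite("pics/c1.png",cv2.convertScaleAbs(a,alpha=1.6))
E
```

```text
jar [0.57109627 0.29407869 0.05      ]
cover [ 0.49424838 -0.00489014  0.06      ]
base [ 0.47569677 -0.30839549  0.032     ]
pot [0.52247594 0.14427624 0.05      ]
dish [ 0.5708687  -0.14783538  0.016     ]
c1 [0.72003448 0.31428782 0.085     ]
c2 [0.75475986 0.14564075 0.085     ]
jar by scene lid [0.57311733 0.29603835 0.05      ]
(352, 792, 3)
```

View pics/c1.png

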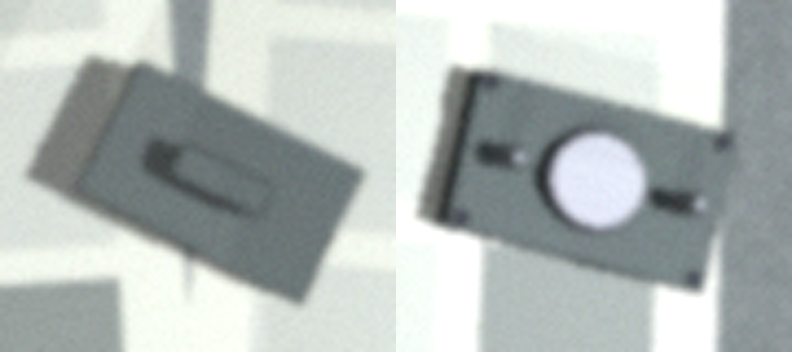

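Crop shows cover top corners clearly (bar long axis along the cover's long side) and base with bright dowel tips at crop (519,157), (700,204), seat centre (597,180).

```bash
python3 - <<'E'
from h import *
C=[(137,65),(363,173),(303,303),(78,190)]
P=np.array([onz("top",(u/4.4+245-.4,v/4.4+222-.4),.062)[:2] for u,v in C]); print("cover",P.mean(0),[np.linalg.norm(P[i]-P[i-1]).round(4) for i in range(4)])
d=(P[1]+P[2]-P[0]-P[3]); print("yaw of long axis",np.degrees(np.arctan2(d[1],d[0])))
b=lambda u,v,z:onz("top",((u-396)/4.4+380-.4,v/4.4+233-.4),z)[:2]
P=np.array([b(u,v,.022) for u,v in[(474,72),(735,135),(700,292),(440,222)]]); print("base",P.mean(0),[np.linalg.norm(P[i]-P[i-1]).round(4) for i in range(4)])
d=(P[1]+P[2]-P[0]-P[3]); print(np.degrees(np.arctan2(d[1],d[0])))
D=np.array([b(519,157,.049),b(700,204,.049)]);d=D[1]-D[0];print("dowels",D.mean(0),np.linalg.norm(d),np.degrees(np.arctan2(d[1],d[0])),"seat",b(597,180,.032))
s=probe_bus.read_state();print("jar in tool",dist_in_tool(s,[.572,.295,.2]))
E
```

```text
cover [ 0.49220899 -0.01487855] [np.float64(0.0685), np.float64(0.1243), np.float64(0.0704), np.float64(0.1239)]
yaw of long axis -114.91517169917299
base [ 0.47451051 -0.30722046] [np.float64(0.0794), np.float64(0.1373), np.float64(0.0826), np.float64(0.1361)]
-103.270072107624
dowels [ 0.47463683 -0.30943043] 0.09233041985031037 -103.52266649813255 seat [ 0.47457851 -0.30899629]
jar in tool [0.46381289 0.22840187 0.03095985]
```

The manual's scale: shifts go in shares of 50 mm and turns go in shares of 180 degrees. Converting my numbers, 0.04 m is 0.8, 0.03 m is 0.6.

```bash
echo '[[[0.6,0.3,0,0],[0.8,0.4,0,0],[0.8,0.4,0,0],[0.8,0.4,0,0],[0.8,0.4,0,0]]]' | python3 inch.py 0.07 20
echo '[[[0.8,0.4,0,0],[0.8,0.4,0,0],[0.8,0.4,0,0],[0.8,0.4,0,0],[0.8,0.4,0,0]]]' | python3 inch.py
echo '[[[0.5,0.2,0,0.0446],[0,0,0,0.0446],[0,0,0,0.0446],[0,0,0,0.0446],[0,0,0,0.0446]]]' | python3 inch.py
echo '[[[0,0,0,0.0446],[0,0,0,0.0446],[0,0,0,0.0446],[0,0,0,0.0446],[0,0,0,0.0446]]]' | python3 inch.py
echo '[[[0,0,0,0.035],[0,0,0,0],[0,0,0,0],[0,0,0,0],[0,0,0,0]]]' | python3 inch.py
python3 - <<'E'
from h import *
s=probe_bus.read_state(); cv2.imwrite("pics/w1.png",imaging.camera("wrist"))
print(s["time"],s["tcp_pos"],s["q"],s["gripper_width"],dist_in_tool(s,[.572,.295,.012]))
R=Rot.from_rotvec(s["tcp_rot"]).as_matrix();print(np.degrees(np.arctan2(R[1,0],R[0,0])))
E
```

```text
time: 0.65
tcp_pos: [0.3487, 0.5001, 0.2311]
tcp_rot: [3.108, -0.453, -0.0]
ft_force: [0.8, 0.5, 0.3]
gripper_width: 0.07
grasp_force: 0.0
time: 1.15
tcp_pos: [0.5119, 0.347, 0.2312]
tcp_rot: [3.109, -0.453, -0.0]
ft_force: [-0.3, 0.3, -0.5]
gripper_width: 0.07
grasp_force: 0.0
time: 1.65
tcp_pos: [0.532, 0.3315, 0.2309]
tcp_rot: [2.759, -1.5, -0.0]
ft_force: [1.0, 0.7, -0.4]
gripper_width: 0.07
grasp_force: 0.0
time: 2.15
tcp_pos: [0.5319, 0.3317, 0.231]
tcp_rot: [2.078, -2.355, -0.0]
ft_force: [0.6, -0.3, -0.3]
gripper_width: 0.0703
grasp_force: 0.0
time: 2.65
tcp_pos: [0.532, 0.3318, 0.2313]
tcp_rot: [1.955, -2.459, 0.0]
ft_force: [1.1, 0.3, -0.8]
gripper_width: 0.07
grasp_force: 0.0
2.65 [0.53200575 0.33176503 0.23125548] [ 8.68502977e-01  2.80550553e-01 -1.00301388e-01  8.98396995e-06
 -1.19005130e+00 -1.09599152e+00] 0.070025243188322 [ 0.02677632 -0.0472645   0.21925617]
-103.03394193964868
```

View pics/w1.png

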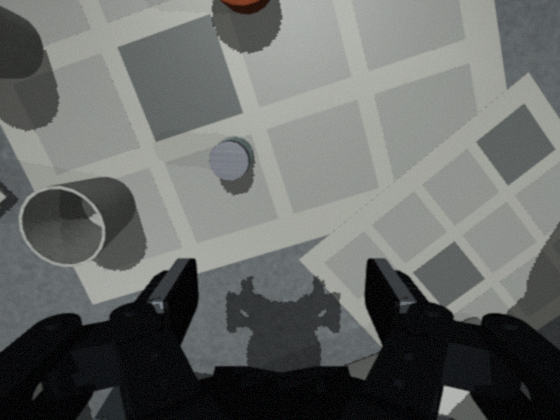

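Wrist view: jar lid at about (228,160), cup1 to its left (60,225), pot above (245,0); fingers below in the frame with room around the jar.

```bash
python3 - <<'E'
from h import *
s=probe_bus.read_state(); w=cv2.imread("pics/w1.png")
hsv=cv2.cvtColor(w,cv2.COLOR_BGR2HSV); roi=np.zeros(w.shape[:2],bool); roi[130:190,195:265]=1
m=(w[...,0].astype(int)-w[...,2]>14)&(w[...,0].astype(int)-w[...,1]>8)&roi
for c in blobs(m,200):
    (u,v),r=cv2.minEnclosingCircle(c); p=onz("wrist",(u,v),.05,s); q=onz("wrist",(u+r,v),.05,s); print(u,v,r,p,np.linalg.norm(p-q))
    print(dist_in_tool(s,[p[0],p[1],.012]))
E
python3 - <<'E'
from h import *
s=probe_bus.read_state(); w=cv2.imread("pics/w1.png").astype(int); print(w[160,228],w[160,200],w[145,245],w[190,238])
roi=np.zeros(w.shape[:2],bool); roi[130:190,195:265]=1
m=(w[...,0]-w[...,1]>12)&roi
for c in blobs(m,100):
    (u,v),r=cv2.minEnclosingCircle(c); p=onz("wrist",(u,v),.05,s); q=onz("wrist",(u+r,v),.05,s); print(u,v,r,p,np.linalg.norm(p-q))
    print(dist_in_tool(s,[p[0],p[1],.012]))
E
```

```text
[130 120 116] [140 142 138] [89 89 76] [74 78 74]
```

```bash
python3 - <<'E'
from h import *
s=probe_bus.read_state(); w=cv2.GaussianBlur(cv2.imread("pics/w1.png"),(5,5),0).astype(int)
roi=np.zeros(w.shape[:2],bool); roi[130:190,195:265]=1
m=(w[...,0]-w[...,1]>5)&roi
for c in blobs(m,100):
    (u,v),r=cv2.minEnclosingCircle(c); p=onz("wrist",(u,v),.05,s); q=onz("wrist",(u+r,v),.05,s); print(u,v,r,p,np.linalg.norm(p-q))
    print(dist_in_tool(s,[p[0],p[1],.012]))
E
```

```text
228.78378295898438 160.270263671875 19.212594985961914 [0.57326999 0.29794094 0.05      ] 0.01760051770585722
[ 0.02367135 -0.04786448  0.21927889]
```

To row units: 0.04 m is 0.8, 0.03 m is 0.6.

```bash
echo '[[[0.25,-0.47,0.4,0],[0.25,-0.47,0.8,0],[0,0,0.8,0],[0,0,0.8,0],[0,0,0.6,0]]]' | python3 inch.py
echo '[[[0,0,0.4,0],[0,0,0.4,0],[0,0,0.16,0],[0,0,0,0],[0,0,0,0]]]' | python3 inch.py | head -2
echo '[[[0,0,0,0],[0,0,0,0],[0,0,0,0],[0,0,0,0],[0,0,0,0]]]' | python3 inch.py 0.03 30
echo '[[[0,0,0,0],[0,0,0,0],[0,0,0,0],[0,0,0,0],[0,0,0,0]]]' | python3 inch.py
```

```text
time: 3.2
tcp_pos: [0.5715, 0.2958, 0.0587]
tcp_rot: [1.952, -2.459, -0.0]
ft_force: [-0.6, -0.4, -0.2]
gripper_width: 0.0698
grasp_force: 0.0
time: 3.7
tcp_pos: [0.5726, 0.2971, 0.0141]
time: 4.2
tcp_pos: [0.5727, 0.2972, 0.0148]
tcp_rot: [-1.952, 2.459, -0.0]
ft_force: [-0.8, -0.5, 5.6]
gripper_width: 0.0375
grasp_force: 29.5
time: 4.7
tcp_pos: [0.5727, 0.2972, 0.0148]
tcp_rot: [-1.952, 2.459, -0.0]
ft_force: [-1.8, -0.2, 4.8]
gripper_width: 0.0371
grasp_force: 29.5
```

To row units: -0.04 m is -0.8, -0.03 m is -0.6.

```bash
echo '[[[0,0,-0.2,0],[0,0,-0.6,0],[0,0,-0.8,0],[0,0,-0.8,0],[0,0,-0.8,0]]]' | python3 inch.py
echo '[[[0,0,-0.4,0],[0,0,0,0],[0,0,0,0]]]' | python3 inch.py
python3 - <<'E'
from h import *
s=probe_bus.read_state(); w=imaging.camera("wrist"); c=imaging.camera("scene")
m=imaging.camera_model("scene"); f=210/np.tan(np.radians(m["fov_y"]/2)); X=m["R"]@s["tcp_pos"]+m["t"]; u,v=int(m["cx"]+f*X[0]/X[2]),int(m["cy"]+f*X[1]/X[2])
k=cv2.resize(c[v-50:v+40,u-50:u+50],None,fx=3.8,fy=3.8,interpolation=cv2.INTER_CUBIC)
w=cv2.resize(w[180:420,140:420],(399,342)); cv2.imwrite("pics/g1.png",np.hstack([k,w]))
R=Rot.from_rotvec(s["tcp_rot"]).as_matrix();print(s["tcp_pos"],np.degrees(np.arctan2(R[1,0],R[0,0])),dist_in_tool(s,[.4746,-.309,.2]),u,v)
E
```

```text
time: 5.2
tcp_pos: [0.5718, 0.2965, 0.1758]
tcp_rot: [-1.953, 2.46, 0.0]
ft_force: [1.3, 0.6, -0.6]
gripper_width: 0.0373
grasp_force: 30.4
time: 5.5
tcp_pos: [0.5719, 0.2967, 0.1941]
tcp_rot: [-1.952, 2.46, 0.001]
ft_force: [-0.0, -0.1, -1.2]
gripper_width: 0.0372
grasp_force: 30.4
[0.57185535 0.29674381 0.19406631] -103.1328217378245 [ 0.61199036 -0.0429208  -0.00670661] 397 246
```

View pics/g1.png

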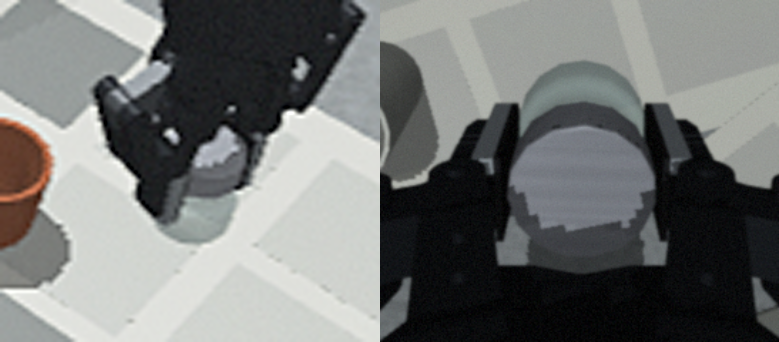

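Left (scene): jar held by its lid, upright by eye; right (wrist): lid disc centre about full-frame (282,310), jar's bottom front edge about row 223.

```bash
python3 - <<'E'
from h import *
s=probe_bus.read_state(); z=s["tcp_pos"][2]
for uv,dz in(((281.8,309.8),.0352),((281.8,268),.0352),((281.8,223.5),-.0148)):
    print(uv,dist_in_tool(s,onz("wrist",uv,z+dz,s)))
E
```

```text
(281.8, 309.8) [ 0.00097126  0.00078454 -0.03519773]
(281.8, 268) [ 0.01653766  0.0007717  -0.03517749]
(281.8, 223.5) [0.01605602 0.0007559  0.01482195]
```

To row units: 0.04 m is 0.8, -0.002 m is -0.04.

```bash
echo '[[[0.2,0,0,0],[0.4,-0.04,0,0],[0.6,-0.04,0,0],[0.8,-0.06,0,0],[0.8,-0.06,0,0]]]' | python3 inch.py - 40
echo '[[[0.8,-0.06,0,0],[0.8,-0.06,0,0],[0.8,-0.06,0,0],[0.8,-0.06,0,0],[0.8,-0.06,0,0]]]' | python3 inch.py
echo '[[[0.8,-0.06,0,0],[0.8,-0.06,0,0],[0.8,-0.06,0,0],[0.8,-0.06,0,0],[0.6,-0.04,0,0]]]' | python3 inch.py
echo '[[[0.4,-0.04,0,0],[0.2,0,0,0.0019],[0,0,0,0],[0,0,0,0],[0,0,0,0]]]' | python3 inch.py
python3 - <<'E'
from h import *
s=probe_bus.read_state(); w=imaging.camera("wrist"); t=imaging.camera("top")
cv2.imwrite("pics/w2.png",w); cv2.imwrite("pics/t2.png",t)
R=Rot.from_rotvec(s["tcp_rot"]).as_matrix();print(s["tcp_pos"],s["q"],np.degrees(np.arctan2(R[1,0],R[0,0])),dist_in_tool(s,[.4746,-.309,.0468]))
E
```

```text
time: 6.1
tcp_pos: [0.5489, 0.1556, 0.1926]
tcp_rot: [1.953, -2.459, -0.0]
ft_force: [0.8, -0.5, -0.9]
gripper_width: 0.0365
grasp_force: 41.0
time: 6.6
tcp_pos: [0.5176, -0.0427, 0.193]
tcp_rot: [1.952, -2.461, -0.0]
ft_force: [1.4, 0.1, -1.4]
gripper_width: 0.0369
grasp_force: 41.0
time: 7.1
tcp_pos: [0.4875, -0.2309, 0.1929]
tcp_rot: [1.951, -2.461, -0.001]
ft_force: [0.2, 0.4, 0.4]
gripper_width: 0.037
grasp_force: 41.0
time: 7.6
tcp_pos: [0.4848, -0.2573, 0.1933]
tcp_rot: [-1.946, 2.466, 0.0]
ft_force: [-0.5, 1.0, -1.4]
gripper_width: 0.0368
grasp_force: 41.0
[ 0.48478897 -0.25734865  0.19327988] [-1.31113921e-01  1.81149314e-01 -3.23018324e-01 -1.24898807e-04
 -1.06667389e+00 -1.03191378e-01] -103.42816174276905 [ 0.05262069 -0.0020926   0.14647428]
```

View pics/w2.png

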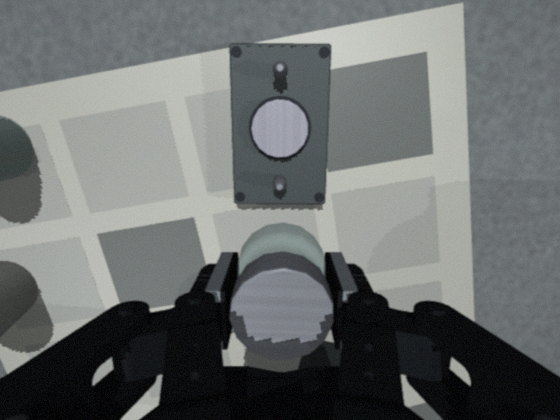

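Wrist view: base squarely aligned, seat disc centre (280,128), dowel tips about (280,68) and (280,182); the jar in the gripper just behind.

```bash
python3 - <<'E'
from h import *
s=probe_bus.read_state(); w=cv2.imread("pics/w2.png"); g=cv2.cvtColor(w,cv2.COLOR_BGR2GRAY)
roi=np.zeros(g.shape,bool); roi[85:170,245:315]=1
for c in blobs((g>115)&roi,300):
    (u,v),r=cv2.minEnclosingCircle(c); p=onz("wrist",(u,v),.032,s); print("seat",u,v,r,p,np.linalg.norm(p-onz("wrist",(u+r,v),.032,s)))
    print("in tool",dist_in_tool(s,p))
for y in(60,174):
    sub=cv2.GaussianBlur(g[y:y+18,268:293],(3,3),0); _,mx,_,(u,v)=cv2.minMaxLoc(sub); p=onz("wrist",(u+268,v+y),.049,s); print(mx,u+268,v+y,p,dist_in_tool(s,p))
E
```

```text
seat 279.28814697265625 127.69937896728516 28.790552139282227 [ 0.47404076 -0.30968844  0.032     ] 0.024150263296733195
in tool [ 0.05361591 -0.00142694  0.16139522]
162.0 280 67 [ 0.46278021 -0.35389543  0.049     ] [ 0.09922831 -0.00071701  0.14439337]
141.0 279 186 [ 0.48493394 -0.26465452  0.049     ] [ 0.00728288 -0.00159249  0.14439703]
```

To row units: 0.02 m is 0.4, -0.001 m is -0.02.

```bash
echo '[[[0.27,-0.02,0,0],[0.4,-0.02,0,0],[0.4,0,0,0],[0,0,0,0],[0,0,0,0]]]' | python3 inch.py
echo '[[[0,0,0.6,0],[0,0,0.8,0],[0,0,0.6,0],[0,0,0.4,0],[0,0,0.2,0]]]' | python3 inch.py
echo '[[[0,0,0.12,0],[0,0,0.08,0],[0,0,0,0],[0,0,0,0],[0,0,0,0]]]' | python3 inch.py
```

```text
time: 8.2
tcp_pos: [0.4742, -0.3108, 0.1931]
tcp_rot: [1.945, -2.467, -0.0]
ft_force: [-0.1, 0.6, -0.1]
gripper_width: 0.0371
grasp_force: 41.0
time: 8.7
tcp_pos: [0.4736, -0.3096, 0.0614]
tcp_rot: [1.946, -2.465, -0.004]
ft_force: [0.3, 0.3, -0.4]
gripper_width: 0.0369
grasp_force: 41.0
time: 9.2
tcp_pos: [0.4749, -0.3106, 0.0542]
tcp_rot: [-1.945, 2.466, -0.002]
ft_force: [-0.2, 1.0, 0.1]
gripper_width: 0.037
grasp_force: 41.0
```

```bash
echo '[[[-0.02,0,0.06,0],[0,0,0.04,0],[0,0,0,0],[0,0,0,0]]]' | python3 inch.py
echo '[[[0,0,0.02,0],[0,0,0,0],[0,0,0,0]]]' | python3 inch.py | sed -n 2,4p
echo '[[[0,0,0.02,0],[0,0,0,0],[0,0,0,0]]]' | python3 inch.py | sed -n 2,4p
```

```text
time: 9.6
tcp_pos: [0.4746, -0.3094, 0.0482]
tcp_rot: [1.946, -2.466, -0.0]
ft_force: [-0.5, -0.4, -0.9]
gripper_width: 0.0368
grasp_force: 41.0
tcp_pos: [0.4746, -0.3094, 0.0473]
tcp_rot: [1.946, -2.467, -0.0]
ft_force: [1.0, 0.4, -0.8]
tcp_pos: [0.4748, -0.3095, 0.0469]
tcp_rot: [-1.946, 2.466, -0.001]
ft_force: [-1.6, 0.9, 5.4]
```

Contact (5 N up) at the expected height. Release and rise, then look.

To row units: -0.04 m is -0.8, -0.03 m is -0.6.

```bash
echo '[[[0,0,0,0],[0,0,0,0],[0,0,0,0],[0,0,0,0],[0,0,0,0]]]' | python3 inch.py 0.06
echo '[[[0,0,-0.2,0],[0,0,-0.6,0],[0,0,-0.8,0],[0,0,-0.8,0],[0,0,-0.6,0]]]' | python3 inch.py
echo '[[[-0.6,0,0,0],[-0.6,0,0,0],[0,0,0,0],[0,0,0,0]]]' | python3 inch.py | sed -n 2,4p
python3 - <<'E'
from h import *
s=probe_bus.read_state(); w=imaging.camera("wrist"); c=imaging.camera("scene")
np.save("s3.npy",s,allow_pickle=True)
cv2.imwrite("pics/w3.png",w);k=cv2.resize(c[110:180,200:280],(480,420),interpolation=cv2.INTER_CUBIC)
cv2.imwrite("pics/g3.png",np.hstack([k,w[:420,140:440]]))
print(s["tcp_pos"])
E
```

```text
time: 10.7
tcp_pos: [0.4746, -0.3094, 0.0462]
tcp_rot: [1.946, -2.466, -0.0]
ft_force: [0.2, 0.6, -0.8]
gripper_width: 0.0599
grasp_force: 0.0
time: 11.2
tcp_pos: [0.4751, -0.3098, 0.2]
tcp_rot: [-1.945, 2.465, -0.004]
ft_force: [0.9, -0.7, -0.7]
gripper_width: 0.0599
grasp_force: 0.0
tcp_pos: [0.4888, -0.2507, 0.1972]
tcp_rot: [-1.947, 2.465, -0.001]
ft_force: [-0.0, -0.8, -0.4]
[ 0.48880742 -0.25066794  0.1971755 ]
```

View pics/g3.png

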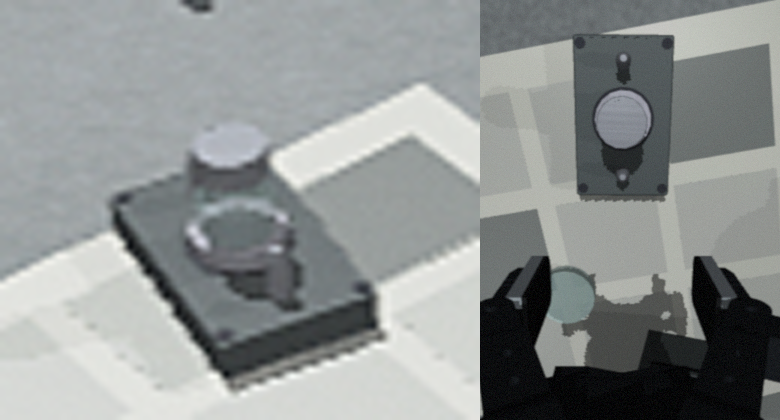

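Jar stands upright on the seat; wrist: lid centre about full-frame (283,120), inside the seat's outline.

```bash
python3 - <<'E'
from h import *
s=np.load("s3.npy",allow_pickle=True).item(); w=cv2.imread("pics/w3.png"); g=cv2.GaussianBlur(cv2.cvtColor(w,cv2.COLOR_BGR2GRAY),(3,3),0)
cv2.imwrite("pics/z3.png",cv2.resize(w[20:220,220:345],None,fx=3,fy=3))
c=cv2.HoughCircles(g[70:170,230:335],cv2.HOUGH_GRADIENT,1,3,param1=60,param2=12,minRadius=18,maxRadius=36)
for u,v,r in c[0][:6]: print(u+230,v+70,r,onz("wrist",(u+230,v+70),.082,s),onz("wrist",(u+230,v+70),.032,s),r*(s["tcp_pos"][2]+.14-.082)/354)
E
```

```text
283.5 119.5 29.2 [ 0.47291082 -0.3098129   0.082     ] [ 0.47297757 -0.30880043  0.032     ] 0.021048375330305857
282.5 116.5 30.9 [ 0.47312679 -0.31197404  0.082     ] [ 0.47323536 -0.31138003  0.032     ] 0.022273793585054012
278.5 118.5 27.5 [ 0.47619233 -0.31129647  0.082     ] [ 0.47689448 -0.31057126  0.032     ] 0.019822955700674525
283.5 122.5 26.6 [ 0.47338361 -0.30780612  0.082     ] [ 0.47354191 -0.30640507  0.032     ] 0.01917420469817454
278.5 122.5 26.6 [ 0.47683231 -0.30862496  0.082     ] [ 0.47765838 -0.30738246  0.032     ] 0.01917420469817454
285.5 113.5 26.6 [ 0.47060102 -0.31347483  0.082     ] [ 0.47022052 -0.31317142  0.032     ] 0.01917420469817454
```

View pics/z3.png

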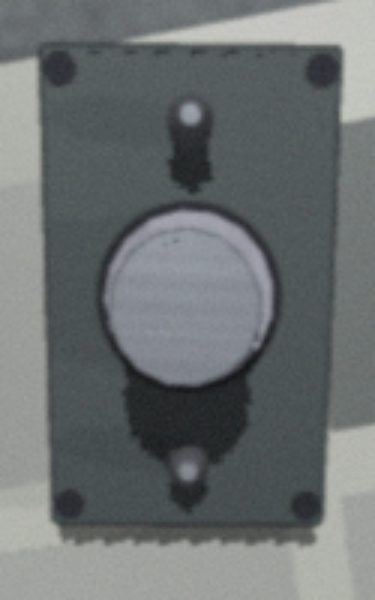

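Lid is concentric with the seat within ~1.5 mm. Now to the cover.

To row units: -0.04 m is -0.8, -0.02 m is -0.4, 0.04 rad / 3.1416 = 0.0127.

```bash
echo '[[[-0.4,0.06,0,0.0127],[-0.8,0.08,0,0.0127],[-0.8,0.08,0,0.0127],[-0.8,0.08,0,0.0127],[-0.8,0.04,0,0.0127]]]' | python3 inch.py 0.06
echo '[[[-0.8,0,0,0],[-0.8,0,0,0],[-0.5,0,0,0],[0,0,0,0],[0,0,0,0]]]' | python3 inch.py | sed -n 2,4p
python3 - <<'E'
from h import *
s=probe_bus.read_state(); w=imaging.camera("wrist"); np.save("s4.npy",s,allow_pickle=True); cv2.imwrite("pics/w4.png",w)
R=Rot.from_rotvec(s["tcp_rot"]).as_matrix();print(s["tcp_pos"],np.degrees(np.arctan2(R[1,0],R[0,0])),dist_in_tool(s,[.4922,-.0149,.066]))
E
```

```text
time: 12.2
tcp_pos: [0.5296, -0.0749, 0.1965]
tcp_rot: [1.686, -2.651, 0.0]
ft_force: [1.8, -1.1, -0.2]
gripper_width: 0.0603
grasp_force: 0.0
tcp_pos: [0.5739, 0.0195, 0.1958]
tcp_rot: [1.689, -2.647, -0.0]
ft_force: [0.5, -0.5, 0.3]
[0.57391825 0.01948238 0.1958067 ] -114.9119452985386 [0.06549174 0.05952719 0.12991207]
```

View pics/w4.png

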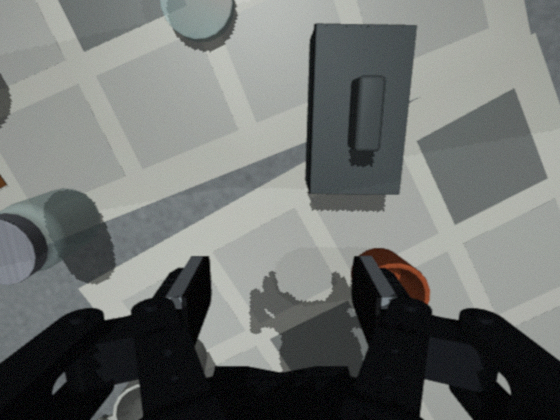

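Wrist: cover top corners (317,24), (417,26), (401,194), (311,193); bar top centre about (371,111). Dish and pot are clear of the gripper's approach.

```bash
python3 - <<'E'
from h import *
s=np.load("s4.npy",allow_pickle=True).item(); g=cv2.GaussianBlur(cv2.cvtColor(cv2.imread("pics/w4.png"),cv2.COLOR_BGR2GRAY),(3,3),0).astype(float)
# sub-pixel column of strongest edge per row
def edge(rows,c0,c1,sign,z):
    pts=[]
    for r in rows:
        d=sign*np.gradient(g[r,c0:c1]); pts.append((c0+np.argmax(d),r))
    P=np.array([dist_in_tool(s,onz("wrist",p,z,s))[:2] for p in pts]); a=np.polyfit(P[:,0],P[:,1],1); k=abs(np.polyval(a,P[:,0])-P[:,1])<.0015
    a=np.polyfit(P[k,0],P[k,1],1); return a,k.sum(),np.polyval(a,.07)
print("right face edge",edge(range(40,185,4),395,425,1,.062))
print("left  face edge",edge(range(40,185,4),300,324,-1,.062))
for uv in((317,24),(417,26),(401,194),(311,193)): print(dist_in_tool(s,onz("wrist",uv,.062,s)))
for uv in((358,75),(385,77),(380,151),(355,149)): print("bar",dist_in_tool(s,onz("wrist",uv,.093,s)))
E
```

```text
right face edge (array([0.01250181, 0.09483327]), np.int64(37), np.float64(0.09570839749412478))
left  face edge (array([0.01191478, 0.01908784]), np.int64(37), np.float64(0.019921879243307274))
[0.12654959 0.02574443 0.13393807]
[0.12525844 0.09676593 0.13399434]
[0.00301718 0.09641989 0.13388735]
[0.00379455 0.02427482 0.13382972]
bar [0.0896702  0.05052563 0.10292588]
bar [0.08844561 0.06822764 0.10293912]
bar [0.04048924 0.06852793 0.1028975 ]
bar [0.0418474 0.0512295 0.1028847]
```

To row units: 0.025 m is 0.5, 0.02 m is 0.4, 0.0125 rad / 3.1416 = 0.004.

```bash
echo '[[[0.4,0.4,0,0],[0.5,0.5,0,0],[0.4,0.296,0,0],[0,0,0,0.004],[0,0,0,0]]]' | python3 inch.py
echo '[[[0,0,0.6,0],[0,0,0.8,0],[0,0,0.6,0],[0,0,0.4,0],[0,0,0.12,0]]]' | python3 inch.py | sed -n 2,4p
echo '[[[0,0,0.06,0],[0,0,0,0],[0,0,0,0],[0,0,0,0]]]' | python3 inch.py
python3 -c "
from h import *
s=probe_bus.read_state();print(dist_in_tool(s,[.4922,-.0149,.067]))"
```

```text
time: 13.25
tcp_pos: [0.4922, -0.0151, 0.197]
tcp_rot: [-1.67, 2.659, -0.001]
ft_force: [0.3, 0.6, 0.2]
gripper_width: 0.0599
grasp_force: 0.0
tcp_pos: [0.4915, -0.0147, 0.068]
tcp_rot: [1.67, -2.656, -0.001]
ft_force: [0.4, 0.4, -0.0]
time: 14.15
tcp_pos: [0.493, -0.0138, 0.0683]
tcp_rot: [-1.672, 2.657, -0.001]
ft_force: [-0.1, -1.2, -0.5]
gripper_width: 0.0601
grasp_force: 0.0
[0.0013413  0.0002367  0.00129009]
```

To row units: 0.001 m is 0.02.

```bash
echo '[[[0.02,0,0.02,0],[0,0,0,0],[0,0,0,0],[0,0,0,0],[0,0,0,0]]]' | python3 inch.py 0.005 100
echo '[[[0,0,0,0],[0,0,0,0],[0,0,0,0],[0,0,0,0],[0,0,0,0]]]' | python3 inch.py
echo '[[[0,0,-0.2,0],[0,0,-0.6,0],[0,0,-0.8,0],[0,0,-0.8,0],[0,0,-0.6,0]]]' | python3 inch.py | sed -n 2,6p
echo '[[[0,0,0,0],[0,0,0,0],[0,0,0,0],[0,0,0,0]]]' | python3 inch.py
python3 -c "
from h import *
s=probe_bus.read_state();R=Rot.from_rotvec(s['tcp_rot']).as_matrix();print(np.degrees(np.arctan2(R[1,0],R[0,0])),dist_in_tool(s,[.4745,-.3095,.2]))"
```

```text
time: 14.65
tcp_pos: [0.4921, -0.015, 0.0667]
tcp_rot: [-1.673, 2.659, -0.001]
ft_force: [-1.0, -0.6, 6.4]
gripper_width: 0.016
grasp_force: 98.1
time: 15.15
tcp_pos: [0.4921, -0.015, 0.0667]
tcp_rot: [-1.673, 2.659, -0.001]
ft_force: [-1.9, -1.7, 6.0]
gripper_width: 0.0162
grasp_force: 98.1
tcp_pos: [0.4918, -0.0149, 0.219]
tcp_rot: [-1.672, 2.658, -0.0]
ft_force: [0.6, 0.3, -4.0]
gripper_width: 0.0163
grasp_force: 98.5
time: 16.05
tcp_pos: [0.4909, -0.0151, 0.2148]
tcp_rot: [1.671, -2.657, -0.001]
ft_force: [-0.2, -0.6, -2.6]
gripper_width: 0.016
grasp_force: 98.5
-115.65055606337364 [ 0.27243344 -0.11267248  0.01508211]
```

To row units: -0.07 rad / 3.1416 = -0.0223.

```bash
echo '[[[0,0,0,-0.0218],[0,0,0,-0.0223],[0,0,0,-0.0223],[0,0,0,0],[0,0,0,0]]]' | python3 inch.py | sed -n 2,4p
python3 -c "
from h import *
s=probe_bus.read_state();R=Rot.from_rotvec(s['tcp_rot']).as_matrix();print(np.degrees(np.arctan2(R[1,0],R[0,0])),dist_in_tool(s,[.4745,-.3095,.2]))"
```

```text
tcp_pos: [0.4915, -0.015, 0.2155]
tcp_rot: [1.937, -2.471, -0.001]
ft_force: [0.3, 1.0, -2.6]
-103.80454190824291 [ 0.29002955 -0.05376505  0.01571289]
```

To row units: 0.04 m is 0.8, 0.03 m is 0.6.

```bash
echo '[[[0.4,-0.08,0,0],[0.6,-0.12,0,0],[0.8,-0.14,0,0],[0.8,-0.16,0,0],[0.6,-0.1,0,0]]]' | python3 inch.py | sed -n 2,4p
echo '[[[0.2,-0.474,0,0],[0,0,0,0],[0,0,0,0],[0,0,0,0]]]' | python3 inch.py | sed -n 2,4p
python3 - <<'E'
from h import *
s=probe_bus.read_state(); w=imaging.camera("wrist"); np.save("s5.npy",s,allow_pickle=True); cv2.imwrite("pics/w5.png",w)
cv2.imwrite("pics/w5b.png",cv2.resize(w[0:300,140:420],None,fx=2,fy=2,interpolation=cv2.INTER_CUBIC))
R=Rot.from_rotvec(s["tcp_rot"]).as_matrix();print(s["tcp_pos"],np.degrees(np.arctan2(R[1,0],R[0,0])),dist_in_tool(s,[.4745,-.3095,.2]))
E
```

```text
tcp_pos: [0.4827, -0.1794, 0.216]
tcp_rot: [1.938, -2.472, -0.0]
ft_force: [0.5, 0.1, -2.9]
tcp_pos: [0.5033, -0.1924, 0.2159]
tcp_rot: [1.94, -2.47, -0.001]
ft_force: [-0.3, 1.1, -3.4]
[ 0.50330739 -0.19241448  0.21588409] -103.72393214671843 [0.12057683 0.00019118 0.01588644]
```

View pics/w5b.png

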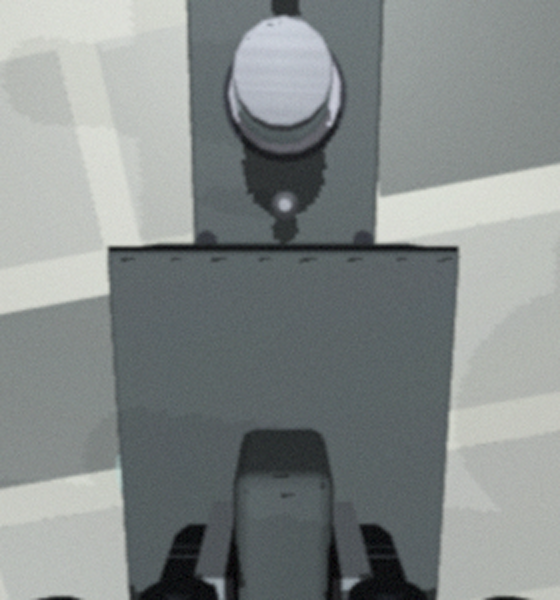

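Wrist: held cover's front top corners at full-frame (194,123.5) and (369,123.5); near dowel tip (282.5,102); jar lid (281,36) still upright on the seat.

```bash
python3 - <<'E'
from h import *
s=np.load("s5.npy",allow_pickle=True).item(); z=s["tcp_pos"][2]
for uv in((194,123.5),(369,123.5),(204.5,293),(359,293)): print("cover",dist_in_tool(s,onz("wrist",uv,z-.0047,s)))
p=onz("wrist",(282.5,101.5),.049,s);print("dowel",p,dist_in_tool(s,p))
for r in(10,40,80,110): pass
for uv in((234.5,5),(237.5,115),(331,5),(328,115)): print("base edge",dist_in_tool(s,onz("wrist",uv,.022,s)))
print("lid",onz("wrist",(281,36),.082,s))
E
```

```text
cover [ 0.06184474 -0.03492189  0.00466608]
cover [0.06186675 0.03611197 0.00473733]
cover [-0.0145085  -0.0350217   0.00466462]
cover [-0.0144364   0.036535    0.00473639]
dowel [ 0.48418213 -0.2647449   0.049     ] [0.07479977 0.0012519  0.16688677]
base edge [ 0.15421548 -0.03971684  0.1938471 ]
base edge [ 0.06363598 -0.0400948   0.19384511]
base edge [0.15420861 0.04250384 0.19392957]
base edge [0.06365924 0.04316039 0.19392862]
lid [ 0.47494246 -0.30771103  0.082     ]
```

```bash
echo '[[[0.414,0.014,0,0],[0.6,0,0,0],[0.6,0,0,0],[0.5,0,0,0],[0.3,0,0,0]]]' | python3 inch.py | sed -n 2,4p
echo '[[[0,0,0,0],[0,0,0,0],[0,0,0,0],[0,0,0,0]]]' | python3 inch.py | sed -n 2,4p
python3 -c "
from h import *
s=probe_bus.read_state();t=np.load('s5.npy',allow_pickle=True).item();g=Rot.from_rotvec(t['tcp_rot']).apply([.1207,.0007,0])+t['tcp_pos'];print(g,dist_in_tool(s,[g[0],g[1],.12]))"
```

```text
tcp_pos: [0.474, -0.3106, 0.2165]
tcp_rot: [-1.941, 2.471, -0.0]
ft_force: [0.5, -0.8, -3.2]
tcp_pos: [0.4748, -0.3091, 0.2164]
tcp_rot: [-1.942, 2.469, -0.0]
ft_force: [0.1, -0.1, -2.2]
[ 0.47399204 -0.30950244  0.21588695] [0.00060643 0.00075387 0.09643007]
```

To row units: 0.03 m is 0.6, 0.0007 m is 0.014.

```bash
echo '[[[0.012,0.014,0.4,0],[0,0,0.6,0],[0,0,0.4,0],[0,0,0.3,0],[0,0,0.12,0]]]' | python3 inch.py | sed -n 2,4p
echo '[[[0,0,0,0],[0,0,0,0],[0,0,0,0],[0,0,0,0]]]' | python3 inch.py | sed -n 2,4p
python3 -c "
from h import *
s=probe_bus.read_state();print(dist_in_tool(s,[.474,-.3095,.110]))"
```

```text
tcp_pos: [0.4731, -0.3095, 0.1238]
tcp_rot: [1.941, -2.469, -0.003]
ft_force: [-0.3, 1.3, -3.2]
tcp_pos: [0.4742, -0.3104, 0.1262]
tcp_rot: [-1.941, 2.47, -0.002]
ft_force: [0.9, 0.0, -2.9]
[-0.00086074  0.00046309  0.01618622]
```

To row units: 0.004 m is 0.08, 0.002 m is 0.04.

```bash
echo '[[[-0.018,0.006,0.08,0],[0,0,0.08,0],[0,0,0.04,0],[0,0,0,0],[0,0,0,0]]]' | python3 inch.py | sed -n 2,4p
echo '[[[0,0,0.06,0],[0,0,0,0],[0,0,0.06,0],[0,0,0,0],[0,0,0,0]]]' | python3 inch.py | sed -n 2,4p
python3 -c "
from h import *
s=probe_bus.read_state();print(dist_in_tool(s,[.474,-.3095,.110]),s['ft_force'],s['moment'])"
```

```text
tcp_pos: [0.4736, -0.3094, 0.1152]
tcp_rot: [1.941, -2.47, -0.0]
ft_force: [-0.0, 0.5, -2.9]
tcp_pos: [0.4736, -0.3094, 0.1092]
tcp_rot: [1.941, -2.47, -0.0]
ft_force: [0.1, -0.3, -2.8]
[ 1.16948558e-05 -4.34848345e-04 -8.11732440e-04] [ 0.07315764 -0.31251003 -2.75515454] [ 0.00180934 -0.01946653  0.00432042]
```

To row units: 0.002 m is 0.04, -0.0002 m is -0.004.

```bash
echo '[[[0,-0.004,0.04,0],[0,0,0,0],[0,0,0.04,0],[0,0,0,0],[0,0,0,0]]]' | python3 inch.py | sed -n 2,4p
echo '[[[0,0,0.06,0],[0,0,0,0],[0,0,0.04,0],[0,0,0,0],[0,0,0,0]]]' | python3 inch.py | sed -n 2,4p
python3 -c "
from h import *
s=probe_bus.read_state();print(dist_in_tool(s,[.474,-.3095,.110]),s['ft_force'],s['moment'])"
```

```text
tcp_pos: [0.4738, -0.3094, 0.1052]
tcp_rot: [1.941, -2.47, -0.0]
ft_force: [0.5, -0.6, -3.7]
tcp_pos: [0.4738, -0.3094, 0.1002]
tcp_rot: [1.941, -2.47, -0.0]
ft_force: [0.1, 0.5, -3.5]
[ 5.61887231e-06 -1.97277293e-04 -9.75301687e-03] [ 0.05820026  0.50192304 -3.4787085 ] [-0.0514848   0.02183461 -0.02360931]
```

```bash
echo '[[[0,0,0.04,0],[0,0,0,0],[0,0,0.04,0],[0,0,0,0],[0,0,0,0]]]' | python3 inch.py | sed -n 2,4p
echo '[[[0,0,0.04,0],[0,0,0,0],[0,0,0.02,0],[0,0,0,0],[0,0,0,0]]]' | python3 inch.py | sed -n 2,6p
```

```text
tcp_pos: [0.4738, -0.3094, 0.0962]
tcp_rot: [1.941, -2.47, -0.0]
ft_force: [0.3, -0.1, -2.7]
tcp_pos: [0.4742, -0.3096, 0.0942]
tcp_rot: [-1.941, 2.47, -0.002]
ft_force: [-2.1, 2.3, 6.2]
gripper_width: 0.0163
grasp_force: 100.0
```

To row units: 0.002 m is 0.04, 0.001 m is 0.02.

```bash
echo '[[[0,0,0.04,0],[0,0,0,0],[0,0,0.02,0],[0,0,0,0],[0,0,0,0]]]' | python3 inch.py - 120 | sed -n 2,6p
echo '[[[0,0,0.02,0],[0,0,0,0],[0,0,0.02,0],[0,0,0,0],[0,0,0,0]]]' | python3 inch.py | sed -n 2,6p
```

```text
tcp_pos: [0.4742, -0.3097, 0.0915]
tcp_rot: [-1.941, 2.47, -0.002]
ft_force: [-2.7, 2.3, 9.0]
gripper_width: 0.0158
grasp_force: 120.1
tcp_pos: [0.4742, -0.3097, 0.0897]
tcp_rot: [-1.941, 2.47, -0.002]
ft_force: [-3.1, 2.4, 10.1]
gripper_width: 0.0158
grasp_force: 120.5
```

To row units: 0.001 m is 0.02.

```bash
echo '[[[0,0,0.02,0],[0,0,0,0],[0,0,0,0],[0,0,0,0],[0,0,0,0]]]' | python3 inch.py | sed -n 2,4p
echo '[[[0,0,0.01,0],[0,0,0,0],[0,0,0,0],[0,0,0,0],[0,0,0,0]]]' | python3 inch.py | sed -n 2,6p
```

```text
tcp_pos: [0.4743, -0.3097, 0.0889]
tcp_rot: [-1.941, 2.469, -0.002]
ft_force: [-3.1, 3.7, 11.9]
tcp_pos: [0.4743, -0.3096, 0.0888]
tcp_rot: [-1.942, 2.469, -0.003]
ft_force: [-3.7, 5.4, 15.8]
gripper_width: 0.0158
grasp_force: 121.4
```

Position has stalled at the predicted closed height (0.0887). A touch more push, then check.

To row units: 0.0003 m is 0.006.

```bash
echo '[[[0,0,0.006,0],[0,0,0,0],[0,0,0,0],[0,0,0,0],[0,0,0,0]]]' | python3 inch.py | sed -n 2,6p
python3 - <<'E'
from h import *
c=imaging.camera("scene"); k=cv2.resize(c[90:200,160:320],(640,440),interpolation=cv2.INTER_CUBIC); cv2.imwrite("pics/f.png",k)
s=probe_bus.read_state(); print(s["time"],s["tcp_pos"],s["ft_force"],s["moment"])
E
```

```text
tcp_pos: [0.4743, -0.3097, 0.0888]
tcp_rot: [-1.942, 2.469, -0.003]
ft_force: [-5.1, 5.0, 17.7]
gripper_width: 0.0157
grasp_force: 121.7
24.85 [ 0.47432468 -0.30965755  0.08880143] [-5.25694512  5.91476929 18.5973753 ] [ 1.96062803  2.11792937 -0.0924198 ]
```

View pics/f.png

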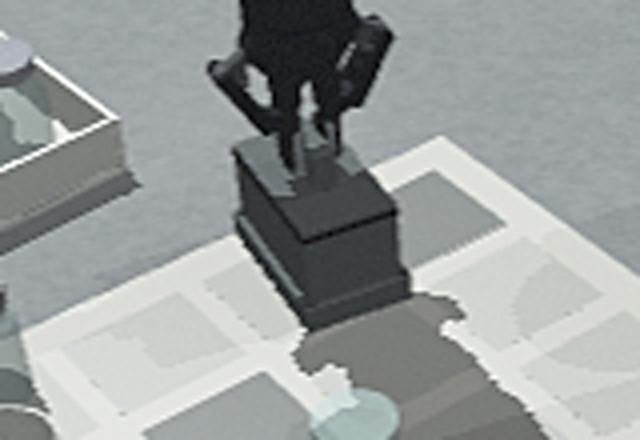

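The picture shows the cover seated flush on the base with no gap; force is about 18 N and steady.

```bash
python3 -c "
from rig import ctrl, imaging, ticket, probe_bus
print(ticket.hand_in())"
```

```text
the job is handed in; nothing more can be done
None
```

The jar stands upright on the seat with the upper half pressed shut over it, still gripped and pushed down at about 18 N. I handed the job in at about 25 s; nothing else was touched.

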